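# Lock the spring stand and hold an ink pot pressed down in its ring

## Robot

A 7-joint arm with a two-finger parallel gripper is mounted at the origin on the work surface; the furniture and walls round the work are solid. World frame = base frame: x ahead of the robot, y to its left, z up, the work surface at z = 0. Lengths are in m, angles in rad, forces in N, time in s.
With the tool pointing down it reaches from about 0.4 to 0.85 m from the base axis. Payload 4.5 kg.
Tool frame: the origin (TCP) lies at the very end of the fingers, on their centre line; the grasp point (between the pads) lies 19 mm behind it; z points along the fingers, y is the line along which they close (so a half turn about z gives the same grasp; the last joint's range is limited). The gripper opens to 88 mm and grips with 3 to 60 N. Pads are 18 mm wide; open, the fingers measure 123 mm over their backs; the gripper's body (75 mm by 187 mm) begins 45 mm behind the grasp point.
Start: joints at [1.292, 0.689, -0.195, 1.565, 0.157, 0.902, -0.215], TCP at [0.192, -0.595, 0.239] pointing down, gripper open.
Joint ranges: [-3.01, 3.01], [-0.46, 2.08], [-1.47, 1.51], [0.13, 2.56], [-1, 4.14], [0.04, 2.09], [-2.66, 2.66]. Speed limits (rad/s): [2.57, 2.57, 3.14, 3.14, 3.14, 3.14, 3.14].

## Interface

Orientations are given as a unit quaternion [x, y, z, w].
In Python, from plant import r, eyes, nets gives the robot as it stands.
- The arm moves only by the shell command python3 -m pendant 'ROWS' [FORCE]. ROWS is JSON, a list of rows, each an object of numbers: "claw": the opening, from 0 (shut) to 1 (fully open); "dx", "dy", "dz": the shift along the world's x, y, z in mm; "twist": the turn about the world's z in rad. In form: [{"claw": .., "dx": .., "dy": .., "dz": .., "twist": ..}, ...]. A call has 1 to 8 rows; each row is the pose to reach, as a shift and turn from the pose commanded when the call began; what a row does not reach only later rows make up. A row lasts 1/10 s, in which the tool goes at most 50 mm and 8.59 degrees, less where a joint would pass 70% of its speed; a pose out of reach is approached as far as the arm can. A call with a gripper value outside its range is refused whole. The fingers move at their own pace and stop on an object; FORCE is the grip in N (left out, the last holds). Time passes only in rows, so rows that repeat a pose let the fingers close. It gives the time, the measured TCP pose, the force, the opening and the grip force at its end, in the units of the state.
- r.get_state(): the state, without advancing time (a new reading comes with each control period).
- eyes.snapshot(name): name is "scene" or "top" or "wrist"; returns (picture, depth): 384x512x3 uint8, blue, green, red; 384x512 float32, m along the optical axis (not along the pixel's ray), 0 where there is no reading.
- eyes.camera_info(name): a dict with "K" (3x3 intrinsics, pixels), "D" ([k1, k2, p1, p2, k3] as OpenCV has them; the pictures are not rectified), "world_to_cam" (4x4, takes a point from world to camera coordinates); the wrist camera has in their place "T_tool_cam" (4x4, takes a point from camera to tool coordinates, whose origin is the TCP and whose axes are the flange's). Camera axes: x right, y down, z forward; pixel columns grow to the right and rows downward; lengths in m; the calibration is good to about 2 mm. A picture is of the moment at which its call begins: read the wrist's pose just before it. camera_info takes no time and is no camera call.
- r.finish_job(): hands the job in; it is judged then, once.
Trained networks look in the newest picture that a camera, given by its name, has taken for a name from the list of things; names that differ only in an ending like _2 or _b are one class to them, and where a whole thing is asked for, a point or a joint stands for the part that bears it (a point fixed in the world has none). Each returns a list of dicts, best first, with "confidence" (0 to 1); they miss things now and then, are a little off and sometimes report something else, mostly with a low value. They report only what shows in the picture. A call takes as long as a camera call. They do not tell look-alikes from the thing itself.
- nets.spot_in(camera, query): "box" ([left, top, width, height] as shares, 0 to 1, of the picture: columns of its width, rows of its height, round what is visible of it).
- nets.place_of(camera, query): "position" ([column, row] as shares, 0 to 1, of the picture: columns of its width, rows of its height: a listed point, or the origin of a listed thing).
The state is a dict: "clock": time; "q": joint angles; "qd": joint speeds; "joint_torque": joint torques, N m; "tool_pos": TCP position; "eef_rot": TCP orientation; "contact_force": force on the tool from outside, world axes, zero at the start; "moment": the same for the moment, N m; "opening": opening from 0.0 (shut) to 1.0 (fully open); "finger_force": force on a finger pad.
Only numpy, scipy, OpenCV 4.12 (cv2) and the standard library are available. Lean on these libraries where they do the work, as an engineer would, in place of code of your own. Each camera call takes 0.05 s, during which the arm holds its last target. There are 200 camera calls.

## Task

Get the pot stand ready and press the ink pot in it: first swing the stand's hold-down bar over until it lies fully down in its forked catch, then set the small ink pot that stands beside it upright into the sprung ring and push it down until the ring is down at, or close to, the end of its travel. Finish while still holding the pot pressed down like that: do not let go, and push on the pot only, not on the ring. Keep the pot upright throughout and leave the tape roll, brush and stapler where they are.

Things in the scene. Friction and masses are not known exactly. Their poses are not given: they have to be found in the camera images.
- press_stand: Fixed stand: plywood board 190 x 150 x 12 mm with a round dark steel foot (90 mm wide, top 32 mm above the table), coil spring and ring on top, and a tongue crossed by the bar. Origin: on the table under the ring's axis. x: from the bar towards the ring; y: from the bar's catch to its hinge; z up. Board: x -135 to +55, y -75 to +75 mm. Turned by up to 0.4 rad.
- hold_down_bar (a joint): Steel bar 14 mm wide, 10 mm thick, reaching 140 mm from its hinge. Angle in rad: 0 = level in the forked catch (hard stop; upper face 35 mm above the table), 1.57 = upright, at most 1.9; starts at 1.0 to 1.6. Its stiff hinge (0.06 N m) keeps it where it is left. The catch's two prongs stand 100 mm from the hinge, one each side of the bar, 38 mm high.
- bar_hinge (a point): Middle of the bar's hinge axis, at (-90, +58, 30) mm in the stand's frame. The axis runs along the stand's x.
- bar_tab (a point): Middle of the bar's flat end tab, 125 mm from the hinge; the tab is 22 mm wide, 36 mm long, 10 mm thick and lies outside the catch when closed, so it can be pushed down with closed fingers or pinched across its width. It moves with the bar.
- ring_slide (a joint): How far the sprung ring is pressed down, m: 0 = up (at rest), 0.020 = on its stop. Lifting spring: about 4 N to start it, 14 N at the stop. The weight of the pot alone does not move it.
- ring_cradle: Steel ring cup that carries the pot: open on top, inner width 62 mm, flaring to about 70 mm at the rim, 82 mm outside at the rim, 21 mm high with a 4 mm floor, so 17 mm deep inside. Origin: centre of its underside, 64 mm above the table at rest; z up. Moves down with ring_slide.
- ring_seat (a point): Centre of the ring cup's inner floor, where the pot's underside comes to rest; 68 mm above the table while the ring is up.
- ink_pot: Small closed round ink pot with a screw lid, 58 mm wide and 64 mm tall, about 0.11 kg, standing on the table to the left or right of the stand; the only ink pot near the stand. Origin: centre of its underside, z up.
- tape_roll: Bystander: roll of tape lying flat, 92 mm wide, 24 mm high, on the other side of the stand from the pot. Origin: centre of its underside.
- brush: Bystander: paint brush, 193 mm long, 21 mm high, lying beyond and left of the stand. Origin: centre of its underside.
- stapler: Bystander: stapler, 143 x 34 x 50 mm, far left. Origin: centre of its underside.
Not all that is in view belongs to the job. Leave any purple look-alike of the ink_pot alone.

How it is judged:
On the way, in this order (a step that is already met when the one before it is completed fails the run):
1. the hold-down bar lies in its catch (value of joint hold_down_bar below 0.06 rad), for 0.2 s.
2. the pot, standing in the ring, presses the ring down (value of joint ring_slide above 0.014 m and horizontal distance between ink_pot and ring_seat below 0.008 m and z of ink_pot in the frame of ring_seat below 0.006 m), for 0.3 s.
At the end, for the whole second after the job is handed in: Bar within 0.06 rad of closed; robot still presses the pot (over 4 N): pot still, upright within 0.15 rad, within 8 mm of the ring's axis and 6 mm of its floor, bearing on it with over 5 N; ring down over 14 of 20 mm and not touched by the robot (under 1 N) (all of step 2 and value of joint hold_down_bar below 0.06 rad and angle between ink_pot's own z axis and vertical below 0.15 rad and linear speed of ink_pot below 0.02 m/s and contact force between ink_pot and ring_cradle above 5 N and contact force between any of the fingers, the arm and ink_pot above 4 N and contact force between each of the fingers, the arm and ring_cradle below 1 N); the arm keeps its last pose, push and grip.
It fails at once if the ink pot is tipped more than 0.6 rad (angle between ink_pot's own z axis and vertical above 0.6 rad).
It fails at once if the tape roll, brush or stapler is moved more than 30 mm (distance of any of tape_roll, brush, stapler from where it was at the start of the episode above 0.03 m).
It also fails if it takes over 58 s, if anything falls off the work surface, if the arm or the gripper's body presses on something with over 40 N, if the wrist force passes 120 N, or if a joint passes its speed limit or range.

## Working session

There is one attempt and no reset: what is moved stays moved. The work goes in short steps, Python scripts to look and compute and a shell command to move; the robot and the scene stay as the last step left them, time stands still between calls to the robot, and variables do not carry over. Pictures are saved under pics/ and viewed, at most 10 in all, crops included, and the job is handed in when it is done.

```bash
ls; mkdir -p pics
cat > h.py <<'E'
import numpy as np, cv2
from plant import r, eyes, nets
from scipy.spatial.transform import Rotation as R
def cam(name):
    i=eyes.camera_info(name); K=np.array(i["K"]);D=np.array(i["D"])
    if name=="wrist":
        s=r.get_state();T=np.eye(4);T[:3,:3]=R.from_quat(s["eef_rot"]).as_matrix();T[:3,3]=s["tool_pos"]
        return K,D,T@np.array(i["T_tool_cam"])
    return K,D,np.linalg.inv(np.array(i["world_to_cam"]))
def ray(c,px):
    K,D,T=c; u=cv2.undistortPoints(np.array(px,float).reshape(-1,1,2),K,D).reshape(-1,2)
    d=np.c_[u,np.ones(len(u))]@T[:3,:3].T
    return T[:3,3],d
def at_z(c,px,z):
    o,d=ray(c,px); return o+d*((z-o[2])/d[:,2])[:,None]
def cloud(c,depth):
    v,u=np.mgrid[:384,:512]; o,d=ray(c,np.stack([u,v],-1).reshape(-1,2))
    return (o+d*depth.reshape(-1,1)).reshape(384,512,3)
E
python3 - <<'E'
from h import *
print(r.get_state())
for n in ("scene","top"):
    p,d=eyes.snapshot(n); cv2.imwrite(f"pics/{n}0.png",p); np.save(f"pics/{n}d.npy",d)
    c=cam(n)
    print(n,c[2].round(3).tolist())
    for q,z in (("ink_pot",0),("ring_seat",.068),("ring_cradle",.064),("bar_hinge",.03),("bar_tab",.13),("press_stand",0),("tape_roll",0),("brush",0),("stapler",0)):
        for f in nets.place_of(n,q)[:3]:
            px=np.array(f["position"])*[512,384]; print(q,round(f["confidence"],2),px.round(),at_z(c,px,z).round(3)[0])
E
```

```text
pics
{'clock': 0.0, 'q': array([ 1.29180554,  0.68996115, -0.19454283,  1.56632399,  0.15730539,
        0.90252926, -0.21510179]), 'qd': array([-1.12716686e-03, -1.20479712e-04,  1.42241798e-04,  5.46316239e-04,
       -9.46086798e-06, -4.30416556e-04, -1.58424280e-03]), 'joint_torque': array([-1.16276642e-04, -5.27552891e+01, -1.26687393e+00, -1.53426915e+01,
       -5.26570890e-02,  6.53440860e-03,  1.85409103e-04]), 'tool_pos': array([ 0.19209253, -0.59408495,  0.23793037]), 'eef_rot': array([ 9.87786498e-01,  1.55810782e-01, -2.03585980e-04, -8.90752240e-04]), 'contact_force': array([ 0.45452544, -0.00304439, -0.22941435]), 'moment': array([0.00079485, 0.0116689 , 0.01246529]), 'finger_force': 0.0, 'opening': 1.0056752930052841}
scene [[-0.896, -0.327, 0.302, 0.107], [-0.445, 0.675, -0.588, 0.865], [-0.012, -0.661, -0.75, 1.17], [0.0, 0.0, 0.0, 1.0]]
ink_pot 0.63 [225. 291.] [0.492 0.31  0.   ]
ink_pot 0.58 [237. 255.] [0.518 0.191 0.   ]
ring_seat 0.72 [246. 180.] [ 0.599 -0.025  0.068]
ring_cradle 0.86 [246. 183.] [ 0.596 -0.016  0.064]
bar_hinge 0.71 [247. 217.] [0.545 0.074 
[... 224 characters left out ...]
7 0.361 0.   ]
top [[-0.022, -0.995, 0.098, 0.434], [-1.0, 0.023, 0.011, 0.016], [-0.013, -0.098, -0.995, 1.265], [0.0, 0.0, 0.0, 1.0]]
ink_pot 0.82 [170. 208.] [0.498 0.31  0.   ]
ink_pot 0.77 [208. 200.] [0.521 0.185 0.   ]
ink_pot 0.44 [246. 193.] [0.54  0.059 0.   ]
ring_seat 0.96 [268. 170.] [ 0.604 -0.012  0.068]
ring_seat 0.37 [193. 144.] [0.693 0.22  0.068]
ring_cradle 0.62 [269. 167.] [ 0.614 -0.015  0.064]
bar_hinge 0.92 [244. 191.] [0.545 0.063 0.03 ]
bar_tab 0.52 [246. 192.] [0.531 0.054 0.13 ]
press_stand 0.66 [270. 174.] [ 0.6   -0.022  0.   ]
tape_roll 0.96 [343. 205.] [ 0.493 -0.254  0.   ]
brush 0.6 [195. 147.] [0.696 0.227 0.   ]
stapler 0.67 [154. 160.] [0.657 0.365 0.   ]
```

Run:
```python
import cv2,numpy as np
a=cv2.imread("pics/scene0.png")[130:330,130:350];b=cv2.imread("pics/top0.png")[100:260,130:370]
cv2.imwrite("pics/c1.png",cv2.resize(a,None,fx=3,fy=3,interpolation=2)); cv2.imwrite("pics/c2.png",cv2.resize(b,None,fx=3,fy=3,interpolation=2))
from h import *
d=np.load("pics/topd.npy");P=cloud(cam("top"),d)
# bar points
m=(abs(P[...,0]-.53)<.06)&(abs(P[...,1]-.03)<.12)&(P[...,2]>.045)
q=P[m];print(len(q)); print(q[np.argsort(q[:,2])][::max(1,len(q)//15)].round(3))
for c0 in ((.498,.31),(.521,.185)):
    m=(np.hypot(P[...,0]-c0[0],P[...,1]-c0[1])<.06)&(P[...,2]>.05);q=P[m];print("pot",len(q),((q.min(0)+q.max(0))/2).round(4),np.ptp(q,0).round(3))
m=(np.hypot(P[...,0]-.604,P[...,1]+.015)<.07)&(P[...,2]>.07)
q=P[m];print("ring",((q.min(0)+q.max(0))/2).round(4),np.ptp(q,0).round(3),q.mean(0))
```

```text
193
[[ 0.528  0.077  0.046]
 [ 0.577 -0.012  0.065]
 [ 0.583 -0.012  0.067]
 [ 0.586 -0.018  0.068]
 [ 0.579 -0.024  0.069]
 [ 0.585 -0.027  0.07 ]
 [ 0.589 -0.009  0.072]
 [ 0.587 -0.042  0.079]
 [ 0.572  0.007  0.082]
 [ 0.569 -0.023  0.083]
 [ 0.582  0.019  0.084]
 [ 0.566 -0.008  0.085]
 [ 0.574 -0.033  0.086]
 [ 0.53   0.065  0.091]
 [ 0.539  0.057  0.157]
 [ 0.524  0.054  0.167]
 [ 0.537  0.053  0.172]]
pot 254 [0.5023 0.307  0.0595] [0.053 0.054 0.018]
pot 257 [0.5183 0.1901 0.0597] [0.053 0.054 0.019]
ring [ 0.6042 -0.0136  0.08  ] [0.078 0.077 0.02 ] [ 0.60601008 -0.01449362  0.07973725]
```

View pics/c1.png

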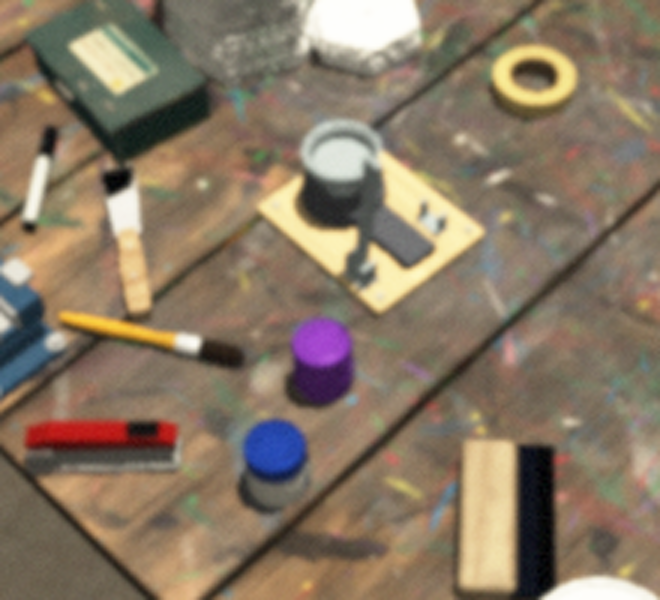

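View pics/c2.png

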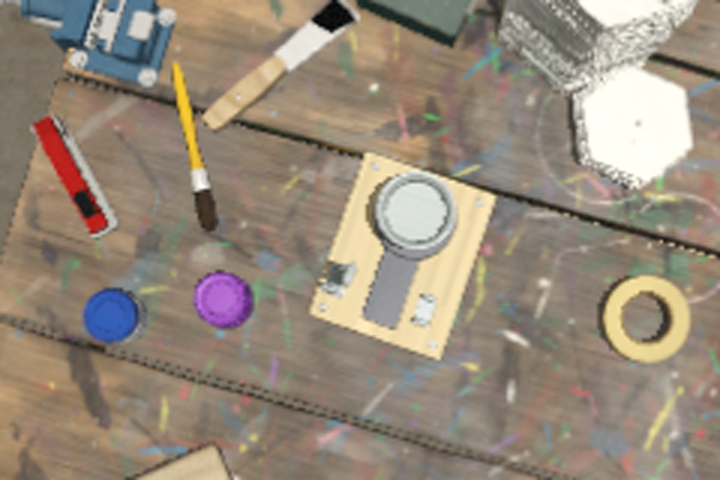

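The candidates are the blue-lidded pot at scene (222,283) and the purple one at (238,250). Purple is the look-alike, so the blue one at (0.502, 0.307) is the target. The enlarged crops already confirm this. The stand is turned about -0.33 rad, with the ring at (0.604, -0.014) and the bar nearly upright at about 1.45 rad. First I'll move behind the bar with closed fingers.

```bash
python3 -m pendant '[{"claw":0,"dx":180,"dy":350,"dz":10,"twist":0.93},{"claw":0,"dx":180,"dy":350,"dz":10,"twist":0.93},{"claw":0,"dx":180,"dy":350,"dz":10,"twist":0.93},{"claw":0,"dx":180,"dy":350,"dz":10,"twist":0.93},{"claw":0,"dx":180,"dy":350,"dz":10,"twist":0.93},{"claw":0,"dx":180,"dy":350,"dz":10,"twist":0.93},{"claw":0,"dx":180,"dy":350,"dz":10,"twist":0.93},{"claw":0,"dx":180,"dy":350,"dz":10,"twist":0.93}]'
python3 -m pendant '[{"claw":0,"dx":180,"dy":360,"dz":0},{"claw":0,"dx":180,"dy":360,"dz":0},{"claw":0,"dx":180,"dy":360,"dz":0},{"claw":0,"dx":180,"dy":360,"dz":0},{"claw":0,"dx":180,"dy":360,"dz":0},{"claw":0,"dx":180,"dy":360,"dz":0},{"claw":0,"dx":180,"dy":360,"dz":0},{"claw":0,"dx":180,"dy":360,"dz":0}]'
python3 - <<'E'
from h import *
s=r.get_state();print(s["clock"],s["tool_pos"],R.from_quat(s["eef_rot"]).as_matrix().round(3))
p,d=eyes.snapshot("wrist");cv2.imwrite("pics/w1.png",p)
c=cam("wrist");print(c[2][:3,3])
P=cloud(c,d)
m=(d>0)&(abs(P[...,2]-.012)<.004)&(abs(P[...,0]-.57)<.2)&(abs(P[...,1])<.15);q=P[m][:,:2].astype(np.float32)
if len(q)>50: print("board",len(q),cv2.minAreaRect(q))
m=(d>0)&(P[...,2]>.10)&(np.hypot(P[...,0]-.53,P[...,1]-.04)<.08)
q=P[m];print("bar",len(q)); 
if len(q): print(q[np.argsort(q[:,2])][::max(1,len(q)//8)].round(3))
for n,z in (("bar_hinge",.03),("ring_seat",.068)):
  for f in nets.place_of("wrist",n)[:2]:
    px=np.array(f["position"])*[512,384]; print(n,round(f["confidence"],2),px.round(),at_z(c,px,z).round(3)[0])
E
```

```text
clock: 1.8
tool_pos: [0.3734, -0.2425, 0.2491]
eef_rot: [0.813, 0.583, 0.0, 0.0]
contact_force: [0.2, -0.1, -0.2]
opening: 0.299
finger_force: 0.0
1.8 [ 0.3733688  -0.24248012  0.24910754] [[ 0.32   0.947  0.001]
 [ 0.947 -0.32   0.   ]
 [ 0.     0.001 -1.   ]]
[ 0.40145551 -0.16074563  0.39691288]
bar 0validation failed for argument at $[0]...
```

```bash
python3 -m pendant '[{"claw":0,"dx":180,"dy":360,"dz":0,"twist":0},{"claw":0,"dx":180,"dy":360,"dz":0,"twist":0},{"claw":0,"dx":180,"dy":360,"dz":0,"twist":0},{"claw":0,"dx":180,"dy":360,"dz":0,"twist":0},{"claw":0,"dx":180,"dy":360,"dz":0,"twist":0},{"claw":0,"dx":180,"dy":360,"dz":0,"twist":0},{"claw":0,"dx":180,"dy":360,"dz":0,"twist":0},{"claw":0,"dx":180,"dy":360,"dz":0,"twist":0}]'
python3 - <<'E'
from h import *
s=r.get_state();print(s["clock"],s["tool_pos"])
p,d=eyes.snapshot("wrist");cv2.imwrite("pics/w2.png",p)
c=cam("wrist");print(c[2].round(3).tolist())
P=cloud(c,d)
m=(d>0)&(abs(P[...,2]-.012)<.004)&(abs(P[...,0]-.57)<.2)&(abs(P[...,1])<.15);q=P[m][:,:2].astype(np.float32)
if len(q)>50: print("board",len(q),cv2.minAreaRect(q))
E
```

```text
clock: 2.75
tool_pos: [0.5525, 0.1127, 0.2486]
eef_rot: [0.814, 0.581, -0.0, 0.001]
contact_force: [0.4, -0.6, -1.1]
opening: 0.004
finger_force: 0.0
2.75 [0.55247859 0.11272172 0.24857688]
[[0.949, -0.302, -0.088, 0.58], [-0.315, -0.908, -0.277, 0.198], [0.004, 0.291, -0.957, 0.397], [0.0, 0.0, 0.0, 1.0]]
board 4387 ((0.6442134976387024, -0.001299932599067688), (0.140268936753273, 0.357802152633667), 59.42910385131836)
```

View pics/w2.png

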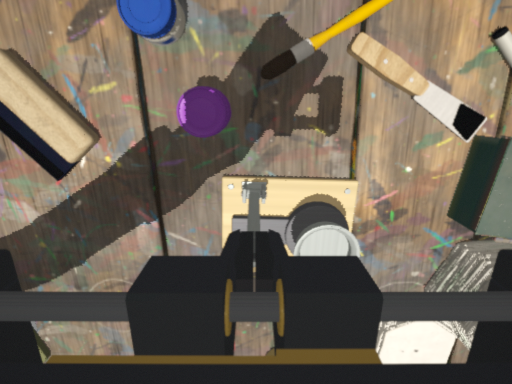

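The wrist view shows the hinge at (253,190), with the bar lying along column 254 in line with the fingers. The purple pot is at (204,111) and the blue pot at (150,15). I'll descend behind the bar and sweep it over.

```bash
python3 -m pendant '[{"claw":0,"dx":0,"dy":0,"dz":-50,"twist":0},{"claw":0,"dx":0,"dy":0,"dz":-90,"twist":0},{"claw":0,"dx":0,"dy":0,"dz":-114,"twist":0},{"claw":0,"dx":0,"dy":0,"dz":-114,"twist":0}]'
python3 -m pendant '[{"claw":0,"dx":-6,"dy":-18,"dz":0,"twist":0},{"claw":0,"dx":-13,"dy":-40,"dz":0,"twist":0},{"claw":0,"dx":-20,"dy":-60,"dz":2,"twist":0},{"claw":0,"dx":-24,"dy":-71,"dz":-2,"twist":0},{"claw":0,"dx":-28,"dy":-82,"dz":-5,"twist":0},{"claw":0,"dx":-32,"dy":-93,"dz":-11,"twist":0},{"claw":0,"dx":-35,"dy":-103,"dz":-16,"twist":0}]'
python3 -m pendant '[{"claw":0,"dx":-6,"dy":-18,"dz":-14,"twist":0},{"claw":0,"dx":-11,"dy":-33,"dz":-32,"twist":0},{"claw":0,"dx":-15,"dy":-44,"dz":-52,"twist":0},{"claw":0,"dx":-17,"dy":-50,"dz":-67,"twist":0},{"claw":0,"dx":-18,"dy":-55,"dz":-80,"twist":0},{"claw":0,"dx":-18,"dy":-55,"dz":-86,"twist":0},{"claw":0,"dx":-18,"dy":-55,"dz":-87,"twist":0},{"claw":0,"dx":-18,"dy":-55,"dz":-87,"twist":0}]'
```

```text
clock: 3.2
tool_pos: [0.5492, 0.1102, 0.1315]
eef_rot: [0.814, 0.581, -0.004, -0.001]
contact_force: [-0.4, -0.6, 0.4]
opening: 0.002
finger_force: 0.0
clock: 3.9
tool_pos: [0.5161, 0.0094, 0.1185]
eef_rot: [0.813, 0.582, 0.0, 0.0]
contact_force: [-0.0, 0.8, -0.1]
opening: 0.001
finger_force: 0.2
clock: 4.7
tool_pos: [0.4972, -0.0463, 0.0343]
eef_rot: [0.813, 0.582, -0.001, 0.001]
contact_force: [-6.3, -1.8, 33.3]
opening: 0.006
finger_force: 16.6
```

```bash
python3 -m pendant '[{"claw":0,"dx":0,"dy":0,"dz":2,"twist":0},{"claw":0,"dx":0,"dy":0,"dz":2,"twist":0},{"claw":0,"dx":0,"dy":0,"dz":50,"twist":0},{"claw":0,"dx":0,"dy":0,"dz":100,"twist":0},{"claw":0.3,"dx":0,"dy":20,"dz":140,"twist":0},{"claw":1,"dx":0,"dy":60,"dz":170,"twist":0},{"claw":1,"dx":0,"dy":110,"dz":170,"twist":0},{"claw":1,"dx":0,"dy":160,"dz":170,"twist":0}]'
python3 -m pendant '[{"claw":1,"dx":0,"dy":50,"dz":0,"twist":0},{"claw":1,"dx":0,"dy":90,"dz":0,"twist":0},{"claw":1,"dx":3,"dy":130,"dz":0,"twist":0},{"claw":1,"dx":3,"dy":130,"dz":0,"twist":0},{"claw":1,"dx":3,"dy":130,"dz":0,"twist":0}]'
python3 - <<'E'
from h import *
s=r.get_state();print(s["clock"],s["tool_pos"])
c=cam("wrist");p,d=eyes.snapshot("wrist");P=cloud(c,d)
m=(d>0)&(np.hypot(P[...,0]-.502,P[...,1]-.307)<.06)&(P[...,2]>.056);q=P[m]
if len(q):
  print("pot",len(q),((q.min(0)+q.max(0))/2).round(4),np.ptp(q,0).round(3),cv2.minEnclosingCircle(q[:,:2].astype(np.float32)))
t,d2=eyes.snapshot("top");cv2.imwrite("pics/t2.png",np.hstack([p,cv2.resize(t[120:216,230:358],(512,384))])[:, :])
im=np.hstack([cv2.resize(p,(400,300)),cv2.resize(t[125:215,230:350],(400,300))]);cv2.imwrite("pics/m2.png",im)
P=cloud(cam("top"),d2)
m=(np.hypot(P[...,0]-.604,P[...,1]+.014)<.06)&(P[...,2]>.076);q=P[m]
print("ring",cv2.minEnclosingCircle(q[:,:2].astype(np.float32)),q[:,2].max())
H=np.array([.538,.070]);u=np.array([-.32,-.947])
for s in (.03,.06,.08,.11,.125):
  x=H+u*s;k=np.argmin(np.hypot(P[...,0]-x[0],P[...,1]-x[1]));print(s,P.reshape(-1,3)[k].round(4))
E
```

```text
clock: 5.5
tool_pos: [0.4988, 0.1163, 0.2028]
eef_rot: [0.814, 0.582, 0.001, 0.001]
contact_force: [1.0, -0.0, 0.1]
opening: 0.345
finger_force: 0.0
clock: 6.0
tool_pos: [0.5007, 0.2458, 0.2013]
eef_rot: [0.812, 0.583, -0.0, 0.0]
contact_force: [0.1, -1.0, 0.6]
opening: 0.804
finger_force: 0.0
6.0 [0.50065597 0.24580834 0.20127108]
pot 34334 [0.4936 0.2961 0.1822] [0.095 0.084 0.245] ((0.4971867501735687, 0.2880900800228119), 0.051362261176109314)
ring ((0.6042900681495667, -0.01385108008980751), 0.04058723524212837) 0.09023940247389795
0.03 [0.5279 0.0427 0.0339]
0.06 [0.5177 0.0144 0.0347]
0.08 [ 0.511  -0.0044  0.0328]
0.11 [ 0.504  -0.0327  0.033 ]
0.125 [ 0.4973 -0.0483  0.0333]
```

View pics/m2.png

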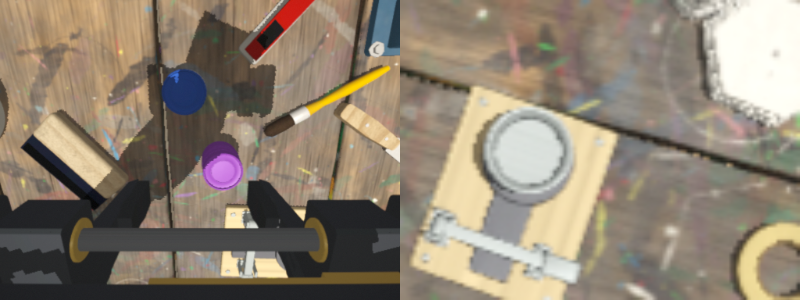

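The bar lies flat in the catch, with its upper face at about 34 mm. The blue pot shows at (236,116) in the wrist picture, and the purple one is at about (285,215). Next I'll compute the pot centre from this view, reusing the same pose.

Run:
```python
from h import *
c=cam("wrist");p,d=eyes.snapshot("wrist");P=cloud(c,d)
m=(d>0)&(np.hypot(P[...,0]-.502,P[...,1]-.307)<.05)&(P[...,2]>.058)&(P[...,2]<.072);q=P[m]
print("pot",len(q),((q.min(0)+q.max(0))/2).round(4),np.ptp(q,0).round(3),cv2.minEnclosingCircle(q[:,:2].astype(np.float32)),np.median(q[:,2]))
s=r.get_state();print(s["tool_pos"])
```

```text
pot 2680 [0.5037 0.3107 0.0629] [0.055 0.055 0.006] ((0.5035459399223328, 0.31077882647514343), 0.02793154865503311) 0.06209737169216367
[0.50134081 0.24296198 0.20138096]
```

```bash
python3 -m pendant '[{"claw":1,"dx":2,"dy":40,"dz":0,"twist":0},{"claw":1,"dx":2,"dy":66,"dz":0,"twist":0},{"claw":1,"dx":2,"dy":66,"dz":0,"twist":0},{"claw":1,"dx":2,"dy":66,"dz":-45,"twist":0},{"claw":1,"dx":2,"dy":66,"dz":-90,"twist":0},{"claw":1,"dx":2,"dy":66,"dz":-130,"twist":0},{"claw":1,"dx":2,"dy":66,"dz":-160,"twist":0},{"claw":1,"dx":2,"dy":66,"dz":-171,"twist":0}]'
python3 -m pendant '[{"claw":1,"dx":0,"dy":0,"dz":0,"twist":0},{"claw":0,"dx":0,"dy":0,"dz":0,"twist":0},{"claw":0,"dx":0,"dy":0,"dz":0,"twist":0},{"claw":0,"dx":0,"dy":0,"dz":0,"twist":0},{"claw":0,"dx":0,"dy":0,"dz":0,"twist":0},{"claw":0,"dx":0,"dy":0,"dz":0,"twist":0},{"claw":0,"dx":0,"dy":0,"dz":0,"twist":0},{"claw":0,"dx":0,"dy":0,"dz":0,"twist":0}]' 40
```

```text
clock: 6.95
tool_pos: [0.5022, 0.3074, 0.0279]
eef_rot: [0.814, 0.581, -0.003, 0.001]
contact_force: [-0.3, -0.1, 1.1]
opening: 1.0
finger_force: 0.0
clock: 7.75
tool_pos: [0.5038, 0.3114, 0.0318]
eef_rot: [0.813, 0.582, 0.001, 0.0]
contact_force: [-0.6, -1.4, 6.9]
opening: 0.651
finger_force: 40.0
```

```bash
python3 -m pendant '[{"claw":0,"dx":0,"dy":0,"dz":20,"twist":0},{"claw":0,"dx":0,"dy":0,"dz":55,"twist":0},{"claw":0,"dx":0,"dy":0,"dz":95,"twist":0},{"claw":0,"dx":0,"dy":0,"dz":130,"twist":0},{"claw":0,"dx":10,"dy":-33,"dz":130,"twist":0},{"claw":0,"dx":24,"dy":-76,"dz":130,"twist":0},{"claw":0,"dx":38,"dy":-121,"dz":130,"twist":0},{"claw":0,"dx":50,"dy":-160,"dz":130,"twist":0}]'
python3 -m pendant '[{"claw":0,"dx":12,"dy":-40,"dz":0,"twist":0},{"claw":0,"dx":25,"dy":-80,"dz":0,"twist":0},{"claw":0,"dx":37,"dy":-120,"dz":0,"twist":0},{"claw":0,"dx":45,"dy":-145,"dz":0,"twist":0},{"claw":0,"dx":50,"dy":-163,"dz":0,"twist":0},{"claw":0,"dx":50,"dy":-163,"dz":0,"twist":0},{"claw":0,"dx":50,"dy":-163,"dz":0,"twist":0}]'
python3 - <<'E'
from h import *
s=[r.get_state()];
for n in ("wrist","top"):
  c=cam(n);p,d=eyes.snapshot(n);P=cloud(c,d);cv2.imwrite(f"pics/{n}3.png",p)
  s.append(r.get_state());x=s[-1]["tool_pos"];print(n,x)
  hsv=cv2.cvtColor(p,cv2.COLOR_BGR2HSV);m=(hsv[...,0]>105)&(hsv[...,0]<130)&(hsv[...,1]>120)&(d>0)&(np.hypot(P[...,0]-x[0],P[...,1]-x[1])<.05)&(P[...,2]>.15)
  q=P[m]
  if len(q): print("lid",len(q),q.min(0).round(4),q.max(0).round(4),np.median(q[:,2]))
p=cv2.imread("pics/wrist3.png");t=cv2.imread("pics/top3.png")
cv2.imwrite("pics/m3.png",np.hstack([cv2.resize(p,(400,300)),cv2.resize(t[125:215,210:330],(400,300))]))
E
```

```text
clock: 8.55
tool_pos: [0.5536, 0.1482, 0.1607]
eef_rot: [0.813, 0.582, -0.0, 0.001]
contact_force: [-0.1, -1.0, -0.9]
opening: 0.648
finger_force: 40.0
clock: 9.25
tool_pos: [0.6028, -0.0111, 0.1606]
eef_rot: [0.813, 0.582, 0.0, -0.001]
contact_force: [-1.2, 0.4, -1.3]
opening: 0.653
finger_force: 40.0
wrist [ 0.60271071 -0.00994926  0.16072373]
lid 8145 [ 0.5762 -0.0388  0.1621] [0.6309 0.0167 0.1949] 0.19069670737060584
top [ 0.60273707 -0.00951736  0.16081978]
```

View pics/m3.png

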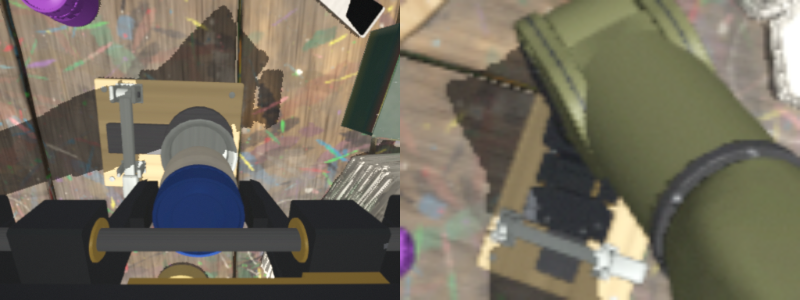

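The pot hangs upright, its lid at (198,210) in the wrist half of the picture and centred within 1 mm of the TCP. The ring rim shows behind it at about (200,150). The top camera read the pot about 3 mm low in y, so I'll fit the visible rim from the wrist camera.

Run:
```python
from h import *
from scipy.optimize import least_squares as L
c=cam("wrist");p,d=eyes.snapshot("wrist");P=cloud(c,d)
m=(d>0)&(np.hypot(P[...,0]-.604,P[...,1]+.012)<.055)&(P[...,2]>.079)&(P[...,2]<.092);q=P[m]
print(len(q),q.min(0),q.max(0),np.median(q[:,2]))
# per angular bin outer radius, fit circle radius .041
o=np.array([.604,-.012]);v=q[:,:2]-o;a=np.arctan2(v[:,1],v[:,0]);b=(a/.1).round();E=[]
for k in np.unique(b):
    w=q[b==k][:,:2]
    if len(w)>8: E.append(w[np.argsort(np.hypot(*(w-o).T))[-2]])
E=np.array(E)
s=L(lambda t:np.hypot(E[:,0]-t[0],E[:,1]-t[1])-.041,o,loss="soft_l1",f_scale=.002);print(len(E),s.x,np.abs(s.fun).mean(),np.unique(b)[[0,-1]]*.1)
print(r.get_state()["tool_pos"])
```

```text
1585 [ 0.56304783 -0.03635191  0.07903384] [0.64323426 0.02957776 0.08765785] 0.0847630113599018
37 [ 0.60263623 -0.01166961] 0.0005292084699539821 [-0.7  3.1]
[ 0.60281135 -0.00957162  0.16085471]
```

```bash
python3 -m pendant '[{"claw":0,"dx":-1,"dy":-1,"dz":0,"twist":0},{"claw":0,"dx":-1,"dy":-1,"dz":-20,"twist":0},{"claw":0,"dx":-1,"dy":-1,"dz":-40,"twist":0},{"claw":0,"dx":-1,"dy":-1,"dz":-48,"twist":0},{"claw":0,"dx":-1,"dy":-1,"dz":-54,"twist":0},{"claw":0,"dx":-1,"dy":-1,"dz":-59,"twist":0},{"claw":0,"dx":-1,"dy":-1,"dz":-62,"twist":0},{"claw":0,"dx":-1,"dy":-1,"dz":-62,"twist":0}]' 55
```

```text
clock: 10.2
tool_pos: [0.6023, -0.0116, 0.0996]
eef_rot: [0.813, 0.582, 0.001, -0.0]
contact_force: [-2.6, 1.9, 6.6]
opening: 0.648
finger_force: 55.0
```

```bash
python3 -m pendant '[{"claw":0,"dx":0,"dy":0,"dz":-4,"twist":0},{"claw":0,"dx":0,"dy":0,"dz":-8,"twist":0},{"claw":0,"dx":0,"dy":0,"dz":-12,"twist":0},{"claw":0,"dx":0,"dy":0,"dz":-15,"twist":0},{"claw":0,"dx":0,"dy":0,"dz":-18,"twist":0},{"claw":0,"dx":0,"dy":0,"dz":-18,"twist":0},{"claw":0,"dx":0,"dy":0,"dz":-18,"twist":0},{"claw":0,"dx":0,"dy":0,"dz":-18,"twist":0}]'
python3 - <<'E'
from h import *
c=cam("wrist");p,d=eyes.snapshot("wrist");P=cloud(c,d);cv2.imwrite("pics/w4.png",p)
m=(d>0)&(np.hypot(P[...,0]-.603,P[...,1]+.012)<.027)&(P[...,2]>.09)&(P[...,2]<.13);q=P[m];print("lid",np.median(q[:,2]))
w=np.hypot(P[...,0]-.603,P[...,1]+.012);m=(d>0)&(w>.034)&(w<.043)&(P[...,1]>.0)&(P[...,2]<.1)&(P[...,2]>.04);q=P[m];print("rim",len(q),np.percentile(q[:,2],[10,50,90]))
s=r.get_state();print(s["tool_pos"],s["contact_force"],s["clock"])
E
```

```text
clock: 11.0
tool_pos: [0.6031, -0.0116, 0.0828]
eef_rot: [0.813, 0.582, 0.001, 0.0]
contact_force: [-3.5, 2.4, 10.5]
opening: 0.653
finger_force: 55.0
lid 0.11474168156204183
rim 1957 [0.06604056 0.06915535 0.08801662]
[ 0.60305321 -0.01163275  0.08276324] [-1.95303066  1.85815158 10.06768689] 11.05
```

View pics/w4.png

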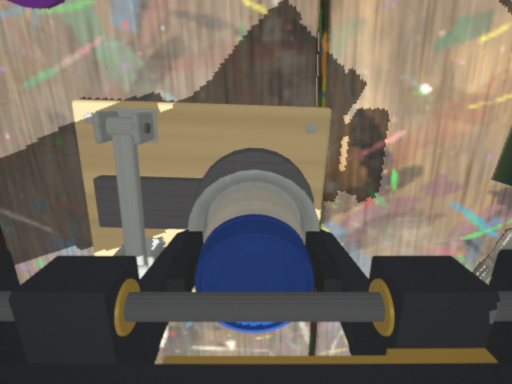

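The pot sits upright in the ring (lid at (255,270), rim arc at (255,185)), and the ring is down about 16 mm. I'll press a little further.

```bash
python3 -m pendant '[{"claw":0,"dx":0,"dy":0,"dz":-2,"twist":0},{"claw":0,"dx":0,"dy":0,"dz":-3,"twist":0},{"claw":0,"dx":0,"dy":0,"dz":-3,"twist":0},{"claw":0,"dx":0,"dy":0,"dz":-3,"twist":0},{"claw":0,"dx":0,"dy":0,"dz":-3,"twist":0},{"claw":0,"dx":0,"dy":0,"dz":-3,"twist":0}]'
python3 - <<'E'
from h import *
c=cam("wrist");p,d=eyes.snapshot("wrist");P=cloud(c,d)
m=(d>0)&(np.hypot(P[...,0]-.603,P[...,1]+.012)<.025)&(P[...,2]>.09)&(P[...,2]<.13);q=P[m];print("lid",np.median(q[:,2]))
w=np.hypot(P[...,0]-.603,P[...,1]+.012);m=(d>0)&(w>.034)&(w<.043)&(P[...,1]>.0)&(P[...,2]<.075)&(P[...,2]>.04);q=P[m];print("rim",np.median(q[:,2]))
E
```

```text
clock: 11.65
tool_pos: [0.6031, -0.0116, 0.08]
eef_rot: [0.813, 0.582, 0.001, 0.0]
contact_force: [-2.6, 3.2, 11.9]
opening: 0.654
finger_force: 55.0
lid 0.1120507625407438
rim 0.06627087667894954
```

```bash
python3 -c "
from plant import r
print(r.finish_job())"
```

```text
the job is handed in; nothing more can be done
None
```

I handed the job in with the bar flat in its catch and the pot gripped upright in the ring; wrist-camera depth puts the ring about 18.5 of 20 mm down, but no verdict came back.

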